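# Load a board into a shielded test box and start test program two on its membrane keypad

### The job

Test the small circuit board in the shielded test box: pull the drawer right out, lay the small board flat, components up and either way round, between the corner stops of the nest in the drawer, let go of it, and push the drawer fully home. Then, on the sloping membrane keypad under the brow, press the key with two dots until you feel it firmly resist and keep it there a moment, let go, and press the wide start key with the triangle the same way, holding it down for a good second. Press like a fingertip rather than shoving, do not press the one-dot and three-dot keys, do not force the board, and leave the larger board, the reel and the tin where they are.

Things in the scene. Friction and masses are not known exactly. Their poses are not given: they have to be found in the camera images.
- shield_box: Grey shielded test box, fixed: 170 deep (x), 230 wide (y), 157 high. Origin: middle of its underside, on the bench; -x is its front, towards the robot; z up. The lower front (x -85, up to z 70) holds the drawer. Above it the keypad panel, 66 long, slopes back at 36 degrees from horizontal, from (x -85, z 70) to (x -32, z 109). All keys are the same grey.
- brow (a point): Middle of the front tip of the brow over the keypad, at box (x -64, y 0, z 153). The brow is as wide as the box and stands out 55 from the panel's upper edge, square to the panel: it covers the keys from straight above, so the tool comes in along the panel's normal (36 degrees from vertical, pointing down and into the box). Behind the tip the roof is flat.
- drawer (a joint): How far the drawer is out, m: 0 = home (its front flange against the box), 0.110 = right out at its stop. It slides along the box's x axis, out to -x, with about 2.5 N of friction, and stays where it is left. It starts ajar.
- handle (a point): Middle of the drawer's handle, moving with it: a straight steel bar 10 thick, 100 long across the drawer (y), 42 above the bench, 145 in front of the box's origin at drawer = 0. Its middle stands 45 in front of the flat flange (152 wide, 12 to 64 above the bench); the 40 gap between is open from above and below: hook it there with closed fingers, or push the bar from the front.
- nest (a point): Middle of the black nest in the drawer, moving with it, at the height of the faces that carry the board: 34 above the bench, 14 above the tray. Axes as the box (x into it). At drawer = 0 it is 30 in front of the box's origin. Corner stops, 11 high with flared lips, stand 55 apart in y, 71 in x; between them the long sides are open over 49 for fingers. The box opening leaves 30 above.
- radio_board: The small circuit board, blue, 48 x 64 x 15 high, 45 g, loose on the bench, components up. Origin: middle of its underside; long side = its y; z up. Its plate is 48 (x) by 60 (y), 4 thick: grip it across the 48 by the fingertips at the middle of the long sides. Parts on top: a connector block near +y, a header at the -x side near -y. In the nest its long side lies along the nest's x.
- large_board: The larger circuit board, green, 55 x 85 x 15, loose, to be left alone. Origin: middle of its underside, long side = its y. One of the two boards lies left of the drawer, the other right.
- key_one: Square membrane key with one dot, 26 x 26, leftmost of the row as the robot sees it; not to be pressed. Origin of each key: middle of its pressed face, 4 proud of the panel; z straight out of the panel, y along the row to the left, x up the slope. Along the row: one, two and three dots 40 apart, then the wide start key 67 right of the three-dot key.
- key_two: Square membrane key with two dots, 26 x 26, second from the left, at box (x -67, y 45, z 88); origin and axes as key_one. The brow is 41 up the slope. It gives less than 1 mm on a stiff spring, switches at 4 N (0.7 mm) and then meets a hard stop; 6 to 15 N held for 0.2 s is a good press, over 40 N harms it. It springs back.
- key_three: Square membrane key with three dots, 26 x 26, third from the left; not to be pressed (it would switch at 4 N). Origin and axes as key_one.
- key_start: Wide membrane key with a triangle, 26 (up the slope) x 56 (along the row), the rightmost, at box (x -67, y -62, z 88). Origin and axes as key_one; it feels like the two-dot key and is limited alike. The test starts once it has been held at 4 N or more for 0.8 s without a break.
- reel: Reel of solder wire standing on its flange, about 65 across, 53 high, loose; to be left alone.
- tin: Flat round tin with a screw lid, 56 across, 25 high, loose; to be left alone.
There are look-alikes about, which are no part of the job. What is shaped like the radio_board but purple or yellow is not meant.

How it is judged:
By the outcome, as a careful person would: the job done as asked, in the order asked, and still so for the second after the job is handed in, with the robot touching nothing.
It also fails if it takes over 72 s, if anything falls off the work surface, if the arm or the gripper's body presses on something with over 40 N, if the wrist force passes 120 N, or if a joint passes its speed limit or range.

### The arm

A 6-joint arm with a two-finger parallel gripper is mounted at the origin on a cart in front of the work surface, level with it; the furniture and walls round the work are solid. World frame = base frame: x ahead of the robot, y to its left, z up, the work surface at z = 0. Lengths are in m, angles in rad, forces in N, time in s.
With the tool pointing down it reaches from about 0.25 to 0.775 m from the base axis. Payload 4 kg.
Tool frame: the origin (TCP) lies at the very end of the fingers, on their centre line; the grasp point (between the pads) lies 19 mm behind it; z points along the fingers, y is the line along which they close (so a half turn about z gives the same grasp; the last joint's range is limited). The gripper opens to 94 mm and grips with 3 to 60 N. Pads are 16 mm wide; open, the fingers measure 119 mm over their backs; the gripper's body (75 mm by 177 mm) begins 78 mm behind the grasp point.
Start: joints at [1.095, 0.087, 1.371, -0, 1.684, -0.103], TCP at [0.2, 0.512, 0.206] pointing down, gripper open.
Joint ranges: [-3.1, 3.1], [-0.76, 2.03], [0.27, 2.55], [-1.08, 4.22], [0.17, 2.65], [-2.57, 2.57]. Speed limits (rad/s): [2.79, 2.79, 3.14, 3.14, 3.14, 3.14].

### API

Orientations are given as [roll, pitch, yaw] about the fixed x, y, z axes, in that order (R = Rz(yaw) Ry(pitch) Rx(roll)).
In Python, from bench import robot, vision gives the robot as it stands.
- The arm moves only by the shell command python3 -m crank 'ROWS'. ROWS is JSON, a list of rows, each a list of 3 entries, a list of its own where there are three numbers: the closure, from 0 (fully open) to 1 (shut), then the shift along the tool's x, y, z in m, then the turn, a rotation vector about the tool's x, y, z in degrees. A call has 1 to 8 rows; each row shifts and turns the commanded pose from where the row before left it, along the tool's axes as they then stand; what a row does not reach is not made up. A row lasts 1/10 s, in which the tool goes at most 50 mm and 8.59 degrees, less where a joint would pass 70% of its speed; a pose out of reach is approached as far as the arm can. A call with a gripper value outside its range is refused whole. The fingers move at their own pace and stop on an object; the grip force is fixed at half the most. Time passes only in rows, so rows that do not move let the fingers close. It gives the time, the measured TCP pose, the force, the opening and the grip force at its end, in the units of the state.
- robot.get_obs(): the state, without advancing time (a new reading comes with each control period).
- vision.snapshot(name): name is "side" or "top"; returns a dict with "color" (384x512x3 uint8, red, green, blue), "z_map" (384x512 float32, m along the optical axis (not along the pixel's ray), 0 where there is no reading), "fx", "fy", "cx", "cy" (pixels), "R" (3x3) and "t" (3): a world point X has camera coordinates R X + t. Camera axes: x right, y down, z forward; pixel columns grow to the right and rows downward; lengths in m; the calibration is good to about 2 mm. A picture is of the moment at which its call begins.
- robot.close_job(): hands the job in; it is judged then, once.
The state is a dict: "time": time; "joint_positions": joint angles; "qvel": joint speeds; "joint_torque": joint torques, N m; "tool_pos": TCP position; "ee_rot": TCP orientation; "wrist_force": force on the tool from outside, world axes, zero at the start; "wrist_torque": the same for the moment, N m; "width": finger opening in m; "finger_force": force on a finger pad.
Only numpy, scipy, OpenCV 4.12 (cv2) and the standard library are available. Lean on these libraries where they do the work, as an engineer would, in place of code of your own. Each camera call takes 0.05 s, during which the arm holds its last target. There are 200 camera calls.

## Working session

There is one attempt and no reset: what is moved stays moved. The work goes in short steps, Python scripts to look and compute and a shell command to move; the robot and the scene stay as the last step left them, time stands still between calls to the robot, and variables do not carry over. Pictures are saved under pics/ and viewed, at most 10 in all, crops included, and the job is handed in when it is done.

```bash
ls; mkdir -p pics
python3 - <<'E'
from bench import robot, vision
import cv2
print(robot.get_obs())
for n in("top","side"):
    s=vision.snapshot(n); cv2.imwrite(f"pics/{n}0.png",s["color"][:,:,::-1]); print(n,s["fx"],s["cx"],s["cy"],s["R"],s["t"])
E
```

```text
pics
{'time': 0.0, 'joint_positions': array([ 1.09490106e+00,  8.79311265e-02,  1.37220488e+00, -2.45641980e-05,
        1.68357964e+00, -1.03119271e-01]), 'qvel': array([ 0.00017152,  0.00026678, -0.00033681, -0.00100034, -0.00022624,
       -0.00100214]), 'joint_torque': array([ 1.65350044e-03, -3.40170157e+01, -3.02434766e+01,  7.18126190e-02,
        3.28050368e-02, -1.50025194e-04]), 'tool_pos': array([0.20008997, 0.51174501, 0.20434226]), 'ee_rot': array([-3.13947843e+00, -1.94249048e-04,  2.76881372e+00]), 'wrist_force': array([-0.40325865, -0.21889586, -0.25147451]), 'wrist_torque': array([-0.05826208,  0.02623843,  0.0090886 ]), 'finger_force': 0.0, 'width': 0.09348764225258294}
top 400.8998792959493 261.4821934773486 189.56574922528065 [[ 0.02601954 -0.99963284  0.007561  ]
 [-0.99568802 -0.02658907 -0.08887291]
 [ 0.08904132 -0.00521596 -0.99601428]] [-0.00951656  0.5996146   1.26345016]
side 367.561369226032 254.4732131604022 194.3364397289241 [[-0.95016613  0.31161733  0.00888656]
 [ 0.2606881   0.80986194 -0.52551437]
 [-0.17095627 -0.49700933 -0.85073831]] [ 0.54586519 -0.10109232  1.33063466]
```

View pics/top0.png

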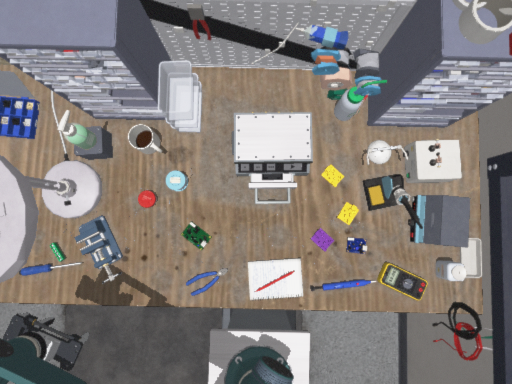

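View pics/side0.png

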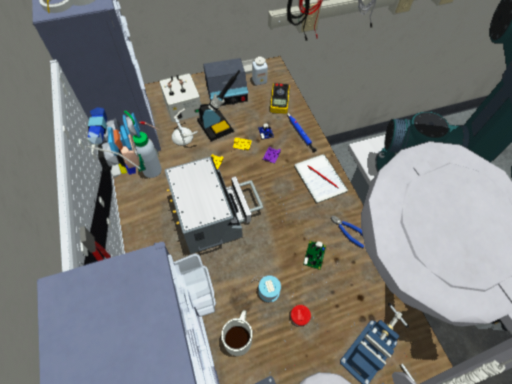

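The top view shows the box at (273,143), its drawer handle at (273,200), the green board at (196,235), and the candidates blue (357,245), purple (321,238) and yellow (347,213), (332,175). Only the blue one fits; I'll confirm it in a crop.

```bash
cat > h.py <<'E'
import numpy as np, cv2
from bench import robot, vision
from scipy.spatial.transform import Rotation as Ro
def cloud(n):
    s=vision.snapshot(n); z=s["z_map"]; v,u=np.indices(z.shape)
    c=np.stack([(u-s["cx"])/s["fx"]*z,(v-s["cy"])/s["fy"]*z,z],-1)
    P=(c-s["t"])@s["R"]; P[z==0]=np.nan
    return s,P
def crop(s,u0,u1,v0,v1,k,name):
    cv2.imwrite(f"pics/{name}.png",cv2.resize(s["color"][v0:v1,u0:u1,::-1],None,fx=k,fy=k,interpolation=cv2.INTER_CUBIC))
def rect(p): return cv2.minAreaRect(np.float32(p[:,:2]*1000))
E
python3 - <<'E'
from h import *
s,P=cloud("top"); crop(s,220,380,100,260,5,"crop1")
z=P[...,2]
print("table z",np.nanmedian(z[250:290,200:240]))
U=np.zeros(z.shape,bool);U[100:185,225:320]=1
roof=U&(z>.14)&(z<.17); print("roof",rect(P[roof]),np.median(z[roof]))
U[:]=0;U[184:210,245:302]=1
h=U&(z>.025)&(z<.06);
for r in range(172,208): 
    m=U[r]&h[r]; print(r,m.sum(), P[r,m].mean(0).round(4) if m.any() else '')
hs=cv2.cvtColor(s["color"],cv2.COLOR_RGB2HSV)
U[:]=0;U[228:262,340:375]=1
print(hs[240:250:3,350:364:2].tolist())
b=U&(z>.006); print("board z",b.sum(),rect(P[b]),np.percentile(z[b],[5,25,50,75,95]))
b=U&(hs[...,0]>100)&(hs[...,0]<130)&(hs[...,1]>120);b&=np.isfinite(z); print("board col",b.sum(),rect(P[b]),P[b].mean(0))
s,P=cloud("side");z=P[...,2];hs=cv2.cvtColor(s["color"],cv2.COLOR_RGB2HSV);U[:]=0;U[118:145,252:280]=1
b=U&(hs[...,0]>100)&(hs[...,0]<130)&(hs[...,1]>120)&np.isfinite(z); print("side",b.sum(),rect(P[b]),P[b].mean(0))
crop(s,160,290,110,260,4,"crop2")
E
```

```text
table z 0.0013221616972561574
roof ((742.7608032226562, -22.042205810546875), (153.49072265625, 230.00576782226562), 2.7481846809387207) 0.15672571738372496
172 0 
173 0 
174 0 
175 0 
176 0 
177 0 
178 0 
179 0 
180 0 
181 0 
182 0 
183 0 
184 2 [ 0.6148 -0.0073  0.0585]
185 0 
186 1 [ 0.6098 -0.0608  0.0587]
187 12 [ 0.6066 -0.0531  0.0574]
188 39 [ 0.6046 -0.0164  0.0341]
189 6 [ 0.6004 -0.0268  0.0488]
190 6 [ 0.5974 -0.027   0.0465]
191 7 [ 0.5945 -0.0353  0.0452]
192 7 [ 0.5914 -0.0353  0.0453]
193 7 [ 0.5881 -0.0354  0.0469]
194 7 [ 0.5849 -0.0354  0.0471]
195 7 [ 0.5819 -0.0355  0.0449]
196 7 [ 0.5786 -0.0356  0.0465]
197 7 [ 0.5754 -0.0356  0.0465]
198 7 [ 0.5721 -0.0357  0.0481]
199 7 [ 0.5692 -0.0358  0.0449]
200 6 [ 0.5657 -0.0293  0.0463]
201 36 [ 0.5625 -0.0294  0.0464]
202 36 [ 0.5593 -0.0294  0.0472]
203 35 [ 0.5562 -0.028   0.0452]
204 0 
205 0 
206 0 
207 0 
[[[117, 45, 169], [118, 43, 178], [115, 121, 131], [115, 188, 121], [114, 179, 108], [115, 186, 118], [115, 183, 120]], [[114, 121, 147], [116, 132, 81], [116, 130, 98], [113, 204, 120], [114, 185, 124], [130, 48, 96], [115, 150, 102]], [[117, 160, 99], [114, 186, 122], [114, 194, 122], [116, 171, 119], [114, 191, 124], [117, 154, 93], [150, 2, 112]], [[113, 132, 87], [115, 179, 121], [118, 120, 119], [117, 173, 187], [117, 155, 110], [113, 53, 43], [0, 4, 138]]]
board z 138 ((438.2299499511719, -316.56414794921875), (93.18399810791016, 88.51297760009766), 2.1547300815582275) [0.0061426  0.00693625 0.00902286 0.01261245 0.01655452]
board col 141 ((429.5364074707031, -305.37872314453125), (38.96596908569336, 58.69833755493164), 1.1677442789077759) [ 0.43079954 -0.30178391  0.00513364]
side 90 ((427.3995361328125, -308.1432800292969), (39.501224517822266, 57.47789001464844), 19.599939346313477) [ 0.42964111 -0.30469386  0.00638058]
```

View pics/crop1.png

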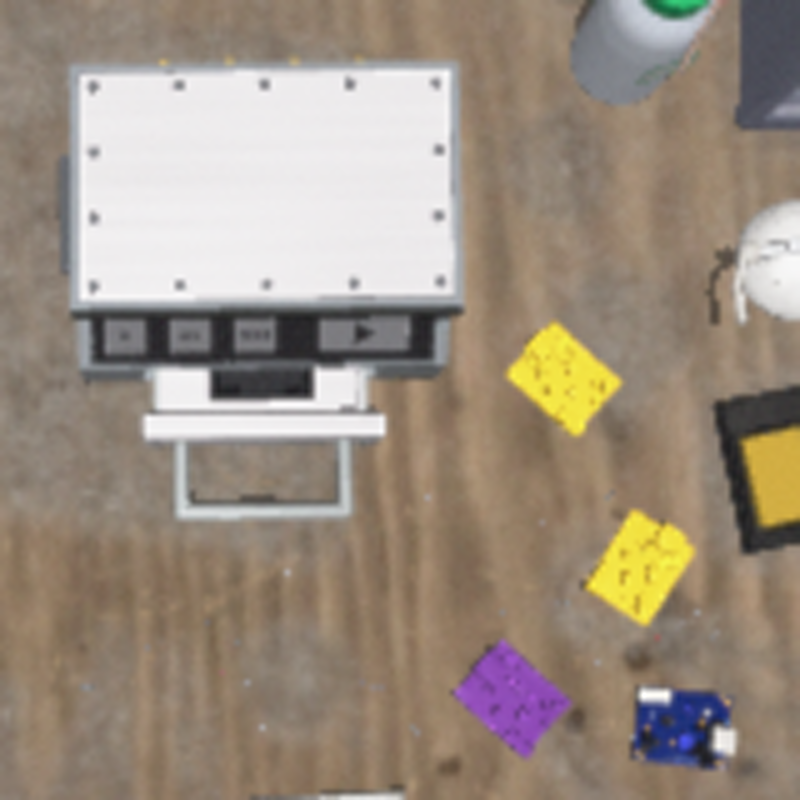

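The crop confirms it: the blue board at crop (684,727) has its connector block to the right and its header at top left, as described. The purple and yellow ones are look-alikes. Next I'll refine the box yaw and the board pose.

```bash
cat >> h.py <<'E'
def rectify(s,z0,x0,x1,y0,y1,k):
    # image: up=+x, left=+y, k px per m
    H,W=int((x1-x0)*k),int((y1-y0)*k)
    r,c=np.indices((H,W)); X=np.stack([x1-r/k,y1-c/k,np.full((H,W),z0)],-1)@s["R"].T+s["t"]
    return cv2.remap(s["color"],np.float32(X[...,0]/X[...,2]*s["fx"]+s["cx"]),np.float32(X[...,1]/X[...,2]*s["fy"]+s["cy"]),cv2.INTER_CUBIC)
E
python3 - <<'E'
from h import *
s,P=cloud("top"); z=P[...,2]
# box yaw from left/right/back roof edges
U=np.zeros(z.shape,bool);U[100:185,225:320]=1
roof=U&(z>.145)&(z<.17)
L=[];Rr=[];B=[];F=[]
for r in range(122,160):
    c=np.where(roof[r])[0]; L.append(P[r,c[0]]);Rr.append(P[r,c[-1]])
for c in range(245,302):
    r=np.where(roof[:,c])[0]; B.append(P[r[0],c]);F.append(P[r[-1],c])
for n,a,i in(("L",L,0),("R",Rr,0),("B",B,1),("F",F,1)):
    a=np.array(a); p=np.polyfit(a[:,i],a[:,1-i],1); print(n,np.degrees(np.arctan(p[0]))*(1 if i==0 else -1),a.mean(0))
a=rectify(s,.156,.60,.84,-.17,.13,2000); b=rectify(s,.047,.52,.66,-.17,.13,2000)
d=cv2.resize(rectify(s,.004,.375,.485,-.36,-.25,4000),None,fx=1,fy=1)
im=np.zeros((600,800,3),np.uint8)
im[:480*5//8,:375]=cv2.resize(a,(375,300)); im[300:475,:375]=cv2.resize(b,(375,175)); im[:440,380:800]=d[:,:420]
cv2.imwrite("pics/rect.png",im[...,::-1])
hs=cv2.cvtColor(rectify(s,.004,.375,.485,-.36,-.25,4000),cv2.COLOR_RGB2HSV)
m=((hs[...,0]>100)&(hs[...,0]<130)&(hs[...,1]>110)).astype(np.uint8)
m=cv2.morphologyEx(m,cv2.MORPH_CLOSE,np.ones((15,15)))
c=max(cv2.findContours(m,0,1)[0],key=cv2.contourArea); (u,v),wh,an=cv2.minAreaRect(c)
print("board",.485-v/4000,-.25-u/4000,np.array(wh)/4,an)
E
```

```text
L 1.8779255714193364 [0.73057287 0.09123335 0.15367327]
R 3.041485989153508 [ 0.7368809  -0.13583265  0.15347998]
B 3.2412648377121225 [ 0.81720195 -0.0211041   0.1542893 ]
F 2.9692497140633916 [ 0.66789345 -0.02456992  0.15496893]Traceback (most recent call last):
  File "<stdin>", line 16, in <module>
ValueError: could not broadcast input array from shape (439,420,3) into shape (440,420,3)
```

Run:
```python
from h import *
s,P=cloud("top")
d=rectify(s,.004,.375,.485,-.36,-.25,4000)
hs=cv2.cvtColor(d,cv2.COLOR_RGB2HSV)
m=((hs[...,0]>100)&(hs[...,0]<130)&(hs[...,1]>110)).astype(np.uint8)
m=cv2.morphologyEx(m,cv2.MORPH_CLOSE,np.ones((15,15)))
c=max(cv2.findContours(m,0,1)[0],key=cv2.contourArea); R=cv2.minAreaRect(c);(u,v),wh,an=R
print("board",.485-v/4000,-.25-u/4000,np.array(wh)/4,an)
e=d.copy();cv2.drawContours(e,[np.int32(cv2.boxPoints(R))],-1,(255,0,0),1)
b=rectify(s,.047,.54,.66,-.13,.07,2000)
im=np.zeros((600,800,3),np.uint8); im[:e.shape[0],:e.shape[1]]=e; q=b[:,:360]; im[:q.shape[0],440:440+q.shape[1]]=q
cv2.imwrite("pics/rect.png",im[...,::-1])
g=cv2.cvtColor(b,cv2.COLOR_RGB2GRAY)
```

```text
board 0.42953923416137696 -0.3043150634765625 [58.66341782 45.28423309] 3.7313973903656006
```

View pics/rect.png

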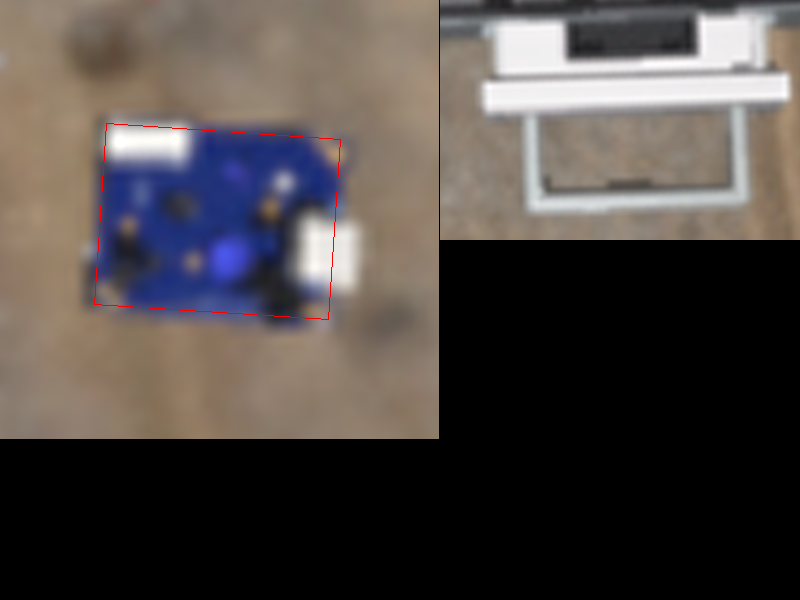

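```bash
cat > d.py <<'E'
# usage: d.py x y z yaw_deg [tilt_deg]  -> remaining move, box: B d.py style coordinates optional
import sys; from h import *
o=robot.get_obs(); R=Ro.from_euler('xyz',o["ee_rot"])
a=[float(v) for v in sys.argv[1:]]
print("t %.2f"%o["time"],"tcp",o["tool_pos"].round(4),"yaw",np.degrees(o["ee_rot"]).round(2),"F",o["wrist_force"].round(1),"w",round(o["width"],4),"ff",round(o["finger_force"],1))
if len(a)>=4:
    T=Ro.from_euler('z',a[3],degrees=True)*Ro.from_euler('x',180,degrees=True)*Ro.from_euler('y',-(a[4] if len(a)>4 else 0),degrees=True)
    dw=np.array(a[:3])-o["tool_pos"]
    print("turn",(R.inv()*T).as_rotvec(degrees=True).round(2),"shift now-axes",R.inv().apply(dw).round(4),"final-axes",T.inv().apply(dw).round(4))
E
python3 -m crank '[[1,[0,0,0],[0,0,-8]],[1,[0,0,0],[0,0,-8]],[1,[0,0,0],[0,0,-8]],[1,[-0.025,-0.039,0],[0,0,0]],[1,[-0.025,-0.039,0],[0,0,0]],[1,[-0.025,-0.039,0],[0,0,0]],[1,[-0.025,-0.039,0],[0,0,0]],[1,[-0.025,-0.039,0],[0,0,0]]]'
python3 -m crank '[[1,[-0.025,-0.039,0],[0,0,0]],[1,[-0.025,-0.039,0],[0,0,0]],[1,[-0.025,-0.039,0],[0,0,0]],[1,[-0.025,-0.039,0],[0,0,0]],[1,[-0.025,-0.039,0],[0,0,0]],[1,[-0.025,-0.039,0],[0,0,0]],[1,[-0.025,-0.039,0],[0,0,0]],[1,[0,0,0],[0,0,0]]]'
python3 d.py .585 -.028 .1 182.7
```

```text
time: 1.1
tool_pos: [0.3348, 0.3217, 0.2056]
ee_rot: [3.141, 0.001, -3.095]
wrist_force: [0.7, -0.4, -1.0]
width: 0.0334
finger_force: 0.0
time: 1.9
tool_pos: [0.5237, 0.054, 0.2046]
ee_rot: [-3.14, -0.0, -3.102]
wrist_force: [0.8, 0.4, 0.3]
width: 0.0003
finger_force: 0.0
t 1.90 tcp [0.5237 0.054  0.2046] yaw [-1.7989e+02 -2.0000e-02 -1.7774e+02] F [0.8 0.4 0.3] w 0.0003 ff 0.0
turn [-0.11 -0.02 -0.44] shift now-axes [-0.0581 -0.0842  0.1047] final-axes [-0.0574 -0.0848  0.1046]
```

```bash
python3 -m crank '[[1,[-0.029,-0.042,0],[0,0,-0.4]],[1,[-0.029,-0.042,0],[0,0,0]],[1,[0,0,0.04],[0,0,0]],[1,[0,0,0.04],[0,0,0]],[1,[0,0,0.02],[0,0,0]],[1,[0,0,0.02],[0,0,0]],[1,[0,0,0],[0,0,0]]]'
python3 d.py .585 -.028 .024 182.7
python3 - <<'E'
from h import *
s,P=cloud("side"); crop(s,160,290,110,260,4,"hook")
E
```

```text
time: 2.6
tool_pos: [0.5795, -0.0195, 0.0817]
ee_rot: [3.14, -0.008, -3.088]
wrist_force: [-0.6, 0.9, -0.8]
width: 0.0008
finger_force: 0.0
t 2.60 tcp [ 0.5795 -0.0195  0.0817] yaw [ 179.89   -0.43 -176.92] F [-0.6  0.9 -0.8] w 0.0008 ff 0.0
turn [ 0.11 -0.43  0.38] shift now-axes [-0.0054 -0.0089  0.0576] final-axes [-0.0051 -0.0087  0.0577]
```

View pics/hook.png

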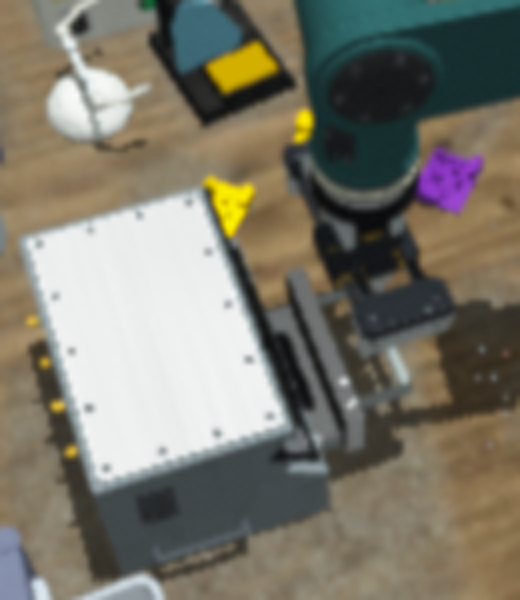

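The side view shows the closed fingers at crop (375,345), just above the gap between the bar (400,370) and the flange (330,360). I'll go down and then pull.

```bash
python3 -m crank '[[1,[-0.005,-0.005,0.01],[0,0,0]],[1,[0,0,0.015],[0,0,0]],[1,[0,0,0.015],[0,0,0]],[1,[0,0,0.01],[0,0,0]],[1,[0,0,0],[0,0,0]]]'
python3 d.py .585 -.028 .024 182.7
python3 -m crank '[[1,[0.008,0,0],[0,0,0]],[1,[0.01,0,0],[0,0,0]],[1,[0.012,0,0],[0,0,0]],[1,[0.012,0,0],[0,0,0]],[1,[0.012,0,0],[0,0,0]],[1,[0.012,0,0],[0,0,0]],[1,[0.012,0,0],[0,0,0]],[1,[0,0,0],[0,0,0]]]'
python3 d.py .49 -.032 .024 182.7
```

```text
time: 3.15
tool_pos: [0.5858, -0.0253, 0.0326]
ee_rot: [3.14, -0.005, -3.089]
wrist_force: [0.0, -0.3, -0.5]
width: 0.0003
finger_force: 0.0
t 3.15 tcp [ 0.5858 -0.0253  0.0326] yaw [ 179.94   -0.28 -176.96] F [ 0.  -0.3 -0.5] w 0.0003 ff 0.0
turn [ 0.06 -0.28  0.34] shift now-axes [ 0.0009 -0.0027  0.0086] final-axes [ 0.0009 -0.0027  0.0086]
time: 3.95
tool_pos: [0.5073, -0.0301, 0.0355]
ee_rot: [-3.141, -0.003, -3.088]
wrist_force: [-0.1, -1.0, -0.3]
width: 0.0004
finger_force: 0.0
t 3.95 tcp [ 0.5073 -0.0301  0.0355] yaw [-1.7994e+02 -1.6000e-01 -1.7695e+02] F [-0.1 -1.  -0.3] w 0.0004 ff 0.0
turn [-0.06 -0.16  0.35] shift now-axes [ 0.0173 -0.0009  0.0116] final-axes [ 0.0173 -0.0011  0.0115]
```

```bash
python3 -m crank '[[1,[0.004,0,0.006],[0,0,0]],[1,[0.004,0,0.006],[0,0,0]],[1,[0.004,0,0],[0,0,0]],[1,[0.004,0,0],[0,0,0]],[1,[0.003,0,0],[0,0,0]],[1,[0,0,0],[0,0,0]]]'
python3 d.py .49 -.032 .024 182.7
python3 - <<'E'
from h import *
s,P=cloud("top"); crop(s,200,320,90,240,4,"pull")
E
```

```text
time: 4.55
tool_pos: [0.4933, -0.0308, 0.0231]
ee_rot: [-3.141, 0.007, -3.089]
wrist_force: [10.0, -0.2, -7.8]
width: 0.0005
finger_force: 5.1
t 4.55 tcp [ 0.4933 -0.0308  0.0231] yaw [-179.98    0.38 -176.98] F [10.  -0.2 -7.8] w 0.0005 ff 5.1
turn [-0.02  0.38  0.32] shift now-axes [ 0.0034 -0.001  -0.0009] final-axes [ 0.0034 -0.001  -0.0009]
```

View pics/pull.png

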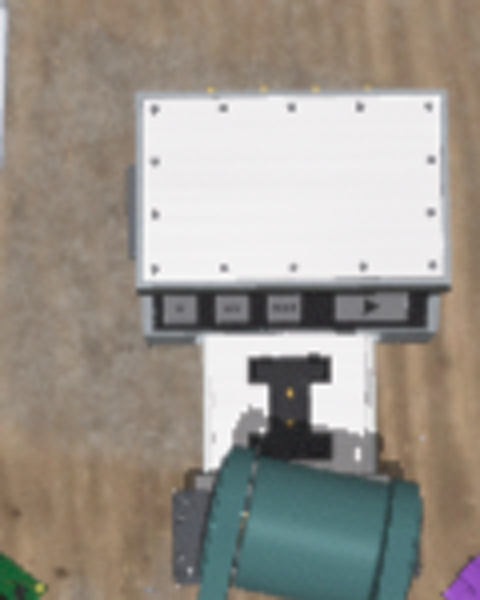

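The nest, at crop (290,405), is well out and the wrist reads 10 N, so the drawer is probably at its stop. I'll nudge once more to make sure, then back off and lift.

```bash
python3 -m crank '[[1,[0.003,0,0],[0,0,0]],[1,[0,0,0],[0,0,0]]]'
python3 -m crank '[[1,[-0.015,0,0],[0,0,0]],[1,[-0.006,0,0],[0,0,0]],[1,[0,0,-0.04],[0,0,0]],[1,[0,0,-0.04],[0,0,0]],[1,[0,0,-0.04],[0,0,0]],[0.3,[0,0,-0.04],[0,0,0]],[0.3,[0,0,0],[0,0,0]]]'
python3 d.py .4295 -.3045 .16 86.3
```

```text
time: 4.8
tool_pos: [0.4934, -0.0308, 0.0233]
ee_rot: [-3.141, 0.014, -3.089]
wrist_force: [17.5, 0.4, -12.8]
width: 0.0002
finger_force: 8.7
time: 5.5
tool_pos: [0.5111, -0.0303, 0.1903]
ee_rot: [-3.139, 0.01, -3.088]
wrist_force: [1.0, -0.0, -0.1]
width: 0.0131
finger_force: 0.0
t 5.50 tcp [ 0.5111 -0.0303  0.1903] yaw [-179.85    0.58 -176.95] F [ 1.  -0.  -0.1] w 0.0131 ff 0.0
turn [ 0.38  0.56 96.75] shift now-axes [ 0.0964 -0.2694  0.03  ] final-axes [-0.2789 -0.0638  0.0303]
```

```bash
python3 -m crank '[[0.2,[0,0,0],[0,0,8]],[0.2,[0,0,0],[0,0,8]],[0.2,[0,0,0],[0,0,8]],[0.2,[0,0,0],[0,0,8]],[0.2,[0,0,0],[0,0,8]],[0.2,[0,0,0],[0,0,8]],[0.2,[0,0,0],[0,0,8]],[0.2,[0,0,0],[0,0,8]]]'
python3 -m crank '[[0.2,[0,0,0],[0,0,8]],[0.2,[0,0,0],[0,0,8]],[0.2,[0,0,0],[0,0,8]],[0.2,[0,0,0],[0,0,8]],[0.2,[-0.045,-0.011,0],[0,0,0.75]],[0.2,[-0.045,-0.011,0],[0,0,0]],[0.2,[-0.045,-0.011,0],[0,0,0]],[0.2,[-0.045,-0.011,0],[0,0,0]]]'
python3 -m crank '[[0.2,[-0.045,-0.011,0],[0,0,0]],[0.2,[-0.045,-0.011,0],[0,0,0]],[0.2,[0,0,0.03],[0,0,0]],[0.2,[0,0,0],[0,0,0]],[0.2,[0,0,0],[0,0,0]]]'
python3 d.py .4295 -.3045 .0 86.3
python3 - <<'E'
from h import *
s,P=cloud("top"); 
d=rectify(s,.036,.5,.68,-.12,.06,2200); cv2.imwrite("pics/nest.png",d[...,::-1])
m=(cv2.cvtColor(d,cv2.COLOR_RGB2GRAY)<70).astype(np.uint8); m[:130]=0
c=max(cv2.findContours(m,0,1)[0],key=cv2.contourArea);(u,v),wh,an=cv2.minAreaRect(c); print("nest",.68-v/2200,.06-u/2200,np.array(wh)/2.2,an)
E
```

```text
time: 6.3
tool_pos: [0.5073, -0.0296, 0.1818]
ee_rot: [-3.138, -0.002, 2.072]
wrist_force: [-0.9, 0.5, -0.1]
width: 0.0745
finger_force: 0.0
time: 7.1
tool_pos: [0.4518, -0.2074, 0.182]
ee_rot: [-3.138, -0.002, 1.507]
wrist_force: [0.9, -0.4, 0.3]
width: 0.0751
finger_force: 0.0
time: 7.6
tool_pos: [0.4249, -0.2939, 0.152]
ee_rot: [-3.138, -0.003, 1.506]
wrist_force: [0.2, 1.2, 1.2]
width: 0.0752
finger_force: 0.0
t 7.60 tcp [ 0.4249 -0.2939  0.152 ] yaw [-179.8    -0.18   86.3 ] F [0.2 1.2 1.2] w 0.0752 ff 0.0
turn [-0.2  -0.18 -0.  ] shift now-axes [-0.0107  0.0058  0.1519] final-axes [-0.0103  0.0052  0.152 ]
nest 0.5879992398348722 -0.027443535544655548 [67.65444669 62.19339544] 88.3316650390625
```

View pics/nest.png

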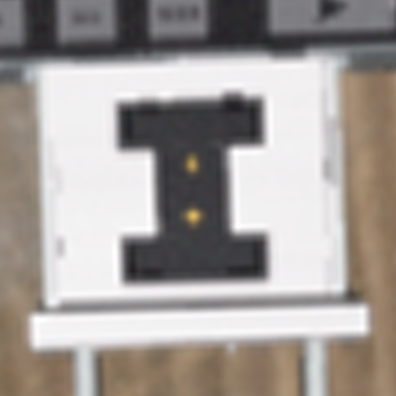

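The nest is clear and square, with corners at (115,103), (262,97), (122,283), (268,279), giving a centre near (0.593, -0.028). Now I'll grasp the board.

```bash
python3 -m crank '[[0.2,[-0.0105,0.0055,0.03],[0,0,0]],[0.2,[0,0,0.045],[0,0,0]],[0.2,[0,0,0.045],[0,0,0]],[0.2,[0,0,0.015],[0,0,0]],[0.2,[0,0,0],[0,0,0]],[0.2,[0,0,0],[0,0,0]]]'
python3 d.py .4295 -.3045 .002 86.3
```

```text
time: 8.25
tool_pos: [0.4322, -0.3059, 0.0201]
ee_rot: [3.14, 0.001, 1.508]
wrist_force: [0.1, -0.2, 0.5]
width: 0.075
finger_force: 0.0
t 8.25 tcp [ 0.4322 -0.3059  0.0201] yaw [1.7989e+02 8.0000e-02 8.6380e+01] F [ 0.1 -0.2  0.5] w 0.075 ff 0.0
turn [0.11 0.08 0.08] shift now-axes [ 0.0012 -0.0028  0.0181] final-axes [ 0.0012 -0.0027  0.0181]
```

```bash
python3 -m crank '[[0.2,[0.001,-0.0027,0.01],[0,0,0]],[0.2,[0,0,0.006],[0,0,0]],[0.2,[0,0,0.0015],[0,0,0]],[0.2,[0,0,0],[0,0,0]]]'
python3 d.py .4295 -.3045 .002 86.3
```

```text
time: 8.65
tool_pos: [0.4281, -0.3047, 0.0009]
ee_rot: [-3.142, -0.0, 1.506]
wrist_force: [-0.3, 0.3, -0.0]
width: 0.075
finger_force: 0.0
t 8.65 tcp [ 0.4281 -0.3047  0.0009] yaw [-1.800e+02 -1.000e-02  8.628e+01] F [-0.3  0.3 -0. ] w 0.075 ff 0.0
turn [-0.   -0.01 -0.02] shift now-axes [ 0.0003  0.0014 -0.0011] final-axes [ 0.0003  0.0014 -0.0011]
```

```bash
python3 -m crank '[[1,[0,0,0],[0,0,0]],[1,[0,0,0],[0,0,0]],[1,[0,0,0],[0,0,0]],[1,[0,0,0],[0,0,0]],[1,[0,0,0],[0,0,0]],[1,[0,0,-0.001],[0,0,0]]]'
python3 -m crank '[[1,[0,0,-0.01],[0,0,0]],[1,[0,0,-0.025],[0,0,0]],[1,[0,0,-0.04],[0,0,0]],[1,[0,0,-0.04],[0,0,0]],[1,[0,0,-0.03],[0,0,0]],[1,[0,0,0],[0,0,0]],[1,[0,0,0],[0,0,0]]]'
python3 d.py .593 -.028 .146 182.5
python3 - <<'E'
from h import *
s,P=cloud("side"); crop(s,200,330,90,190,5,"held")
E
```

```text
time: 9.25
tool_pos: [0.428, -0.3046, 0.0018]
ee_rot: [-3.141, -0.0, 1.506]
wrist_force: [0.5, 0.3, -0.7]
width: 0.0468
finger_force: 30.0
time: 9.95
tool_pos: [0.4284, -0.3049, 0.1477]
ee_rot: [3.14, 0.001, 1.506]
wrist_force: [-0.0, 0.3, -0.9]
width: 0.047
finger_force: 30.0
t 9.95 tcp [ 0.4284 -0.3049  0.1477] yaw [1.7992e+02 6.0000e-02 8.6290e+01] F [-0.   0.3 -0.9] w 0.047 ff 30.0
turn [ 1.000e-02  1.100e-01 -9.621e+01] shift now-axes [0.287  0.1464 0.0016] final-axes [-0.1765  0.2695  0.0017]
```

View pics/held.png

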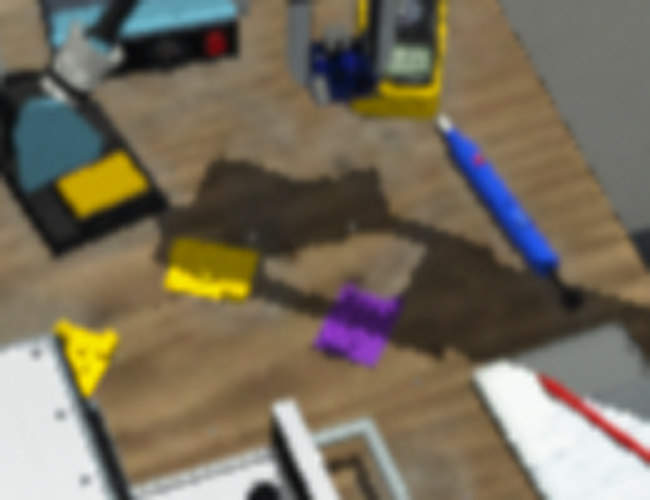

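The board is held at crop (345,75), gripped at 47 mm. I'll turn and carry it over the nest.

```bash
python3 -m crank '[[1,[0,0,0],[0,0,-8]],[1,[0,0,0],[0,0,-8]],[1,[0,0,0],[0,0,-8]],[1,[0,0,0],[0,0,-8]],[1,[0,0,0],[0,0,-8]],[1,[0,0,0],[0,0,-8]],[1,[0,0,0],[0,0,-8]],[1,[0,0,0],[0,0,-8]]]'
python3 -m crank '[[1,[0,0,0],[0,0,-8]],[1,[0,0,0],[0,0,-8]],[1,[0,0,0],[0,0,-8]],[1,[0,0,0],[0,0,-8.2]],[1,[-0.025,0.0385,0],[0,0,0]],[1,[-0.025,0.0385,0],[0,0,0]],[1,[-0.025,0.0385,0],[0,0,0]],[1,[-0.025,0.0385,0],[0,0,0]]]'
python3 -m crank '[[1,[-0.025,0.0385,0],[0,0,0]],[1,[-0.025,0.0385,0],[0,0,0]],[1,[-0.024,0.0385,0],[0,0,0]],[1,[0,0,0],[0,0,0]],[1,[0,0,0],[0,0,0]]]'
python3 d.py .5915 -.028 .036 182.5
```

```text
time: 10.8
tool_pos: [0.427, -0.3037, 0.1439]
ee_rot: [3.14, -0.006, 2.629]
wrist_force: [-0.0, -0.2, -0.5]
width: 0.0471
finger_force: 30.0
time: 11.6
tool_pos: [0.5206, -0.1445, 0.1441]
ee_rot: [3.139, -0.005, -3.099]
wrist_force: [0.0, -1.3, -0.7]
width: 0.0467
finger_force: 30.0
time: 12.1
tool_pos: [0.5891, -0.0269, 0.1441]
ee_rot: [3.141, -0.005, -3.096]
wrist_force: [-0.4, -0.2, 0.2]
width: 0.0467
finger_force: 30.0
t 12.10 tcp [ 0.5891 -0.0269  0.1441] yaw [ 179.97   -0.3  -177.38] F [-0.4 -0.2  0.2] w 0.0467 ff 30.0
turn [ 0.03 -0.3   0.12] shift now-axes [-0.0029 -0.0012  0.108 ] final-axes [-0.0023 -0.0012  0.1081]
```

```bash
python3 -m crank '[[1,[-0.0025,-0.001,0.03],[0,-0.3,0]],[1,[0,0,0.03],[0,0,0]],[1,[0,0,0.02],[0,0,0]],[1,[0,0,0],[0,0,0]],[1,[0,0,0],[0,0,0]]]'
python3 d.py .5915 -.028 .036 182.5
python3 - <<'E'
from h import *
s,P=cloud("side"); crop(s,190,270,155,225,8,"place")
E
```

```text
time: 12.6
tool_pos: [0.5922, -0.03, 0.0664]
ee_rot: [3.141, 0.003, -3.1]
wrist_force: [0.2, 0.7, -0.9]
width: 0.0467
finger_force: 30.0
t 12.60 tcp [ 0.5922 -0.03    0.0664] yaw [ 179.99    0.19 -177.61] F [ 0.2  0.7 -0.9] w 0.0467 ff 30.0
turn [ 0.01  0.19 -0.11] shift now-axes [0.0007 0.002  0.0304] final-axes [0.0006 0.002  0.0304]
```

View pics/place.png

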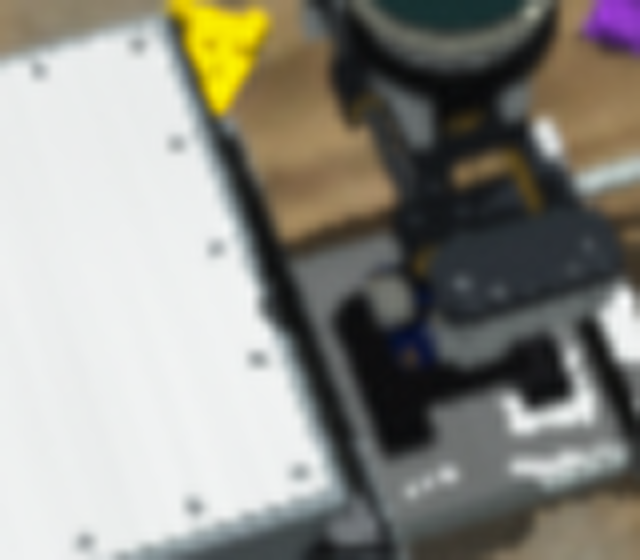

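The blue board, at crop (410,330), hangs over the black nest between its blocks (380,390) and (540,360). I'll lower it gently.

```bash
python3 -m crank '[[1,[0.0005,0.0015,0.008],[0,0,0]],[1,[0,0,0.008],[0,0,0]],[1,[0,0,0],[0,0,0]]]'
python3 d.py .5915 -.028 .036 182.5
python3 -m crank '[[1,[0,0,0.004],[0,0,0]],[1,[0,0,0.004],[0,0,0]],[1,[0,0,0],[0,0,0]]]'
python3 d.py .5915 -.028 .036 182.5
```

```text
time: 12.95
tool_pos: [0.5918, -0.0272, 0.0498]
ee_rot: [3.141, 0.003, -3.098]
wrist_force: [-0.8, -0.1, -1.3]
width: 0.0471
finger_force: 30.0
t 12.95 tcp [ 0.5918 -0.0272  0.0498] yaw [ 179.98    0.19 -177.5 ] F [-0.8 -0.1 -1.3] w 0.0471 ff 30.0
turn [ 0.02  0.19 -0.  ] shift now-axes [ 0.0004 -0.0008  0.0138] final-axes [ 0.0003 -0.0008  0.0138]
time: 13.25
tool_pos: [0.5922, -0.0272, 0.0422]
ee_rot: [3.141, 0.004, -3.098]
wrist_force: [0.4, -0.7, -1.4]
width: 0.047
finger_force: 30.0
t 13.25 tcp [ 0.5922 -0.0272  0.0422] yaw [ 179.98    0.23 -177.5 ] F [ 0.4 -0.7 -1.4] w 0.047 ff 30.0
turn [ 0.02  0.23 -0.  ] shift now-axes [ 0.0008 -0.0008  0.0062] final-axes [ 0.0008 -0.0008  0.0062]
```

```bash
python3 -m crank '[[1,[0,0,0.003],[0,0,0]],[1,[0,0,0],[0,0,0]]]'
python3 -m crank '[[1,[0,0,0.0015],[0,0,0]],[1,[0,0,0],[0,0,0]]]'
python3 -m crank '[[1,[0,0,0.001],[0,0,0]],[1,[0,0,0],[0,0,0]]]'
python3 d.py .5915 -.028 .036 182.5
```

```text
time: 13.45
tool_pos: [0.5925, -0.0273, 0.0396]
ee_rot: [3.141, 0.005, -3.098]
wrist_force: [-0.1, 0.0, -0.7]
width: 0.047
finger_force: 30.0
time: 13.65
tool_pos: [0.5927, -0.0273, 0.0383]
ee_rot: [3.141, 0.005, -3.098]
wrist_force: [-0.3, 0.1, -0.9]
width: 0.0473
finger_force: 30.0
time: 13.85
tool_pos: [0.5927, -0.0273, 0.0374]
ee_rot: [3.141, 0.005, -3.098]
wrist_force: [0.3, -0.0, -0.6]
width: 0.0468
finger_force: 30.0
t 13.85 tcp [ 0.5927 -0.0273  0.0374] yaw [ 179.99    0.3  -177.51] F [ 0.3 -0.  -0.6] w 0.0468 ff 30.0
turn [ 0.01  0.3  -0.01] shift now-axes [ 0.0012 -0.0007  0.0014] final-axes [ 0.0012 -0.0007  0.0014]
```

```bash
python3 -m crank '[[1,[0,0,0.001],[0,0,0]],[1,[0,0,0],[0,0,0]]]'
python3 -m crank '[[1,[0,0,0.001],[0,0,0]],[1,[0,0,0],[0,0,0]]]'
python3 -m crank '[[1,[0,0,0.0007],[0,0,0]],[1,[0,0,0],[0,0,0]]]'
python3 d.py .5915 -.028 .036 182.5
```

```text
time: 14.05
tool_pos: [0.5926, -0.0273, 0.0364]
ee_rot: [3.141, 0.005, -3.098]
wrist_force: [0.1, 0.0, -0.0]
width: 0.0472
finger_force: 30.0
time: 14.25
tool_pos: [0.5926, -0.0273, 0.0353]
ee_rot: [3.141, 0.005, -3.098]
wrist_force: [-0.3, 0.1, -1.0]
width: 0.047
finger_force: 30.0
time: 14.45
tool_pos: [0.5927, -0.0273, 0.0351]
ee_rot: [3.142, 0.005, -3.098]
wrist_force: [-0.3, -0.4, 1.8]
width: 0.0468
finger_force: 30.0
t 14.45 tcp [ 0.5927 -0.0273  0.0351] yaw [ 180.      0.31 -177.51] F [-0.3 -0.4  1.8] w 0.0468 ff 30.0
turn [ 0.    0.31 -0.01] shift now-axes [ 0.0013 -0.0006 -0.0009] final-axes [ 0.0013 -0.0006 -0.0009]
```

It has touched down at about 2 N. Release, rise and check.

```bash
python3 -m crank '[[0.3,[0,0,0],[0,0,0]],[0.3,[0,0,0],[0,0,0]],[0.3,[0,0,0],[0,0,0]],[0.3,[0,0,-0.02],[0,0,0]],[0.3,[0,0,-0.04],[0,0,0]],[0.3,[0,0,-0.04],[0,0,0]],[0.3,[0,0,-0.03],[0,0,0]],[1,[0.04,0,0],[0,0,0]]]'
python3 -m crank '[[1,[0.05,0,0],[0,0,0]],[1,[0.05,0,0],[0,0,0]],[1,[0.04,0,0],[0,0,0]],[1,[0,0,0],[0,0,0]]]'
python3 d.py .44 -.035 .04 182.7
python3 - <<'E'
from h import *
s,P=cloud("top"); z=P[...,2]
d=rectify(s,.038,.5,.68,-.12,.06,2200)
e=cv2.resize(d,None,fx=1.2,fy=1.2); 
s2,P2=cloud("side"); f=cv2.resize(s2["color"][155:225,190:270],None,fx=4,fy=4,interpolation=cv2.INTER_CUBIC)
im=np.zeros((480,800,3),np.uint8); im[:e.shape[0],:e.shape[1]]=e; im[:f.shape[0],478:478+f.shape[1]]=f
cv2.imwrite("pics/nest2.png",im[...,::-1])
hs=cv2.cvtColor(d,cv2.COLOR_RGB2HSV)
m=((hs[...,0]>100)&(hs[...,0]<130)&(hs[...,1]>110)).astype(np.uint8); m=cv2.morphologyEx(m,cv2.MORPH_CLOSE,np.ones((9,9)))
c=max(cv2.findContours(m,0,1)[0],key=cv2.contourArea);(u,v),wh,an=cv2.minAreaRect(c); print("board",.68-v/2200,.06-u/2200,np.array(wh)/2.2,an)
hh=cv2.cvtColor(s["color"],cv2.COLOR_RGB2HSV);b=(hh[...,0]>100)&(hh[...,0]<130)&(hh[...,1]>110);b[:180]=0;b[212:]=0;b[:,:250]=0;b[:,295:]=0
print("z blue",np.nanpercentile(z[b],[10,50,90]))
E
```

```text
time: 15.25
tool_pos: [0.5576, -0.0298, 0.1702]
ee_rot: [-3.139, 0.018, -3.098]
wrist_force: [-0.5, -0.5, 0.6]
width: 0.061
finger_force: 0.0
time: 15.65
tool_pos: [0.4083, -0.0349, 0.1635]
ee_rot: [-3.142, 0.004, -3.099]
wrist_force: [0.7, -0.6, 0.0]
width: 0.0292
finger_force: 0.0
t 15.65 tcp [ 0.4083 -0.0349  0.1635] yaw [-180.      0.24 -177.56] F [ 0.7 -0.6  0. ] w 0.0292 ff 0.0
turn [-0.    0.24 -0.26] shift now-axes [-0.0312 -0.0015  0.1236] final-axes [-0.0317 -0.0016  0.1235]
board 0.5934433538263495 -0.026511521772904834 [61.911739   43.10555545] 85.79464721679688
z blue [0.0351944  0.03847505 0.04344634]
```

View pics/nest2.png

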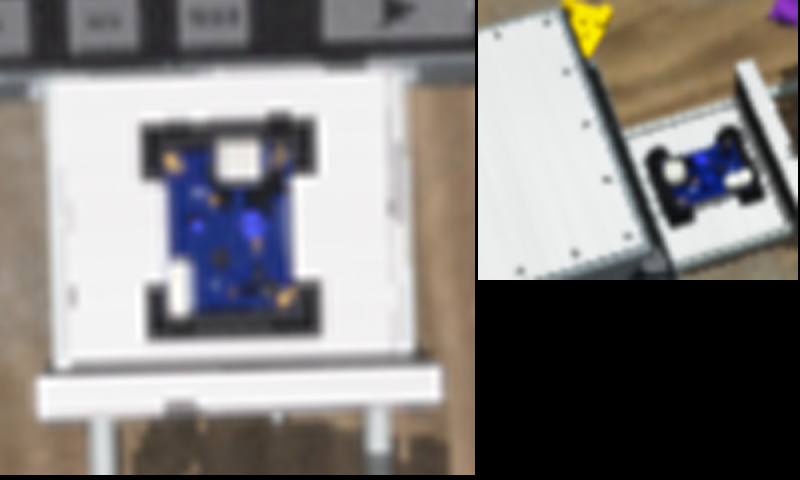

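The board lies flat between the four stops, centred at (232,225). I'll go down in front of the bar and push the drawer home.

```bash
python3 -m crank '[[1,[-0.02,-0.0015,0.04],[0,0,0]],[1,[-0.005,0,0.04],[0,0,0]],[1,[0,0,0.04],[0,0,0]],[1,[0,0,0.013],[0,0,0]],[1,[0,0,0],[0,0,0]]]'
python3 d.py .464 -.035 .03 182.7
```

```text
time: 16.25
tool_pos: [0.4372, -0.0352, 0.0289]
ee_rot: [3.14, 0.0, -3.098]
wrist_force: [0.2, -0.1, -0.7]
width: 0.0008
finger_force: 0.0
t 16.25 tcp [ 0.4372 -0.0352  0.0289] yaw [ 1.7991e+02  1.0000e-02 -1.7749e+02] F [ 0.2 -0.1 -0.7] w 0.0008 ff 0.0
turn [ 0.09  0.01 -0.19] shift now-axes [-0.0268 -0.001  -0.0011] final-axes [-0.0268 -0.0011 -0.0011]
```

```bash
python3 -m crank '[[1,[-0.012,0,0],[0,0,0]],[1,[-0.01,0,0],[0,0,0]],[1,[-0.006,0,0],[0,0,0]],[1,[-0.006,0,0],[0,0,0]],[1,[-0.008,0,0],[0,0,0]],[1,[-0.01,0,0],[0,0,0]],[1,[-0.01,0,0],[0,0,0]],[1,[-0.01,0,0],[0,0,0]]]'
python3 -m crank '[[1,[-0.01,0,0],[0,0,0]],[1,[-0.01,0,0],[0,0,0]],[1,[-0.01,0,0],[0,0,0]],[1,[-0.01,0,0],[0,0,0]],[1,[-0.008,0,0],[0,0,0]],[1,[-0.006,0,0],[0,0,0]],[1,[-0.004,0,0],[0,0,0]],[1,[0,0,0],[0,0,0]]]'
python3 d.py .574 -.03 .03 182.7
```

```text
time: 17.05
tool_pos: [0.5107, -0.0325, 0.0314]
ee_rot: [-3.141, 0.005, -3.098]
wrist_force: [-3.7, -0.5, 2.2]
width: 0.0004
finger_force: 1.6
time: 17.85
tool_pos: [0.5688, -0.0294, 0.0315]
ee_rot: [3.14, 0.007, -3.098]
wrist_force: [0.2, 0.6, 0.1]
width: 0.0007
finger_force: 0.0
t 17.85 tcp [ 0.5688 -0.0294  0.0315] yaw [ 179.94    0.39 -177.51] F [0.2 0.6 0.1] w 0.0007 ff 0.0
turn [ 0.06  0.39 -0.21] shift now-axes [-0.0052 -0.0008  0.0016] final-axes [-0.0052 -0.0008  0.0015]
```

```bash
python3 -m crank '[[1,[-0.003,0,0],[0,0,0]],[1,[-0.003,0,0],[0,0,0]],[1,[0,0,0],[0,0,0]]]'
python3 -m crank '[[1,[-0.0025,0,0],[0,0,0]],[1,[-0.0025,0,0],[0,0,0]],[1,[0,0,0],[0,0,0]]]'
python3 d.py .574 -.03 .03 182.7
```

```text
time: 18.15
tool_pos: [0.5741, -0.0292, 0.0316]
ee_rot: [3.141, 0.006, -3.098]
wrist_force: [-1.1, 0.4, 0.0]
width: 0.0006
finger_force: 0.7
time: 18.45
tool_pos: [0.5746, -0.0292, 0.0315]
ee_rot: [3.141, -0.005, -3.098]
wrist_force: [-13.1, 0.4, 7.1]
width: 0.0006
finger_force: 6.3
t 18.45 tcp [ 0.5746 -0.0292  0.0315] yaw [ 179.94   -0.28 -177.5 ] F [-13.1   0.4   7.1] w 0.0006 ff 6.3
turn [ 0.06 -0.28 -0.2 ] shift now-axes [ 0.0007 -0.0008  0.0015] final-axes [ 0.0007 -0.0008  0.0015]
```

The drawer is home: the finger stopped at the expected x = 0.574 with 13 N. I'll back off, rise, tilt 36° and line up in front of the two-dot key.

```bash
python3 -m crank '[[1,[0.02,0,0],[0,0,0]],[1,[0.02,0,0],[0,0,0]],[1,[0,0,-0.045],[0,0,0]],[1,[0,0,-0.045],[0,0,0]],[1,[0,0,-0.045],[0,0,0]],[1,[0,0,-0.03],[0,0,0]],[1,[0,0,0],[0,-7.2,0]],[1,[0,0,0],[0,-7.2,0]]]'
python3 -m crank '[[1,[0,0,0],[0,-7.2,0]],[1,[0,0,0],[0,-7.2,0]],[1,[0,0,0],[0,-7.2,0]],[1,[0,0,0],[0,0,0]],[1,[0,0,0],[0,0,0]]]'
python3 d.py .616 .0173 .153 182.7 36
python3 - <<'E'
from h import *
s,P=cloud("side"); z=P[...,2]
yw=np.radians(2.7); q=P-[.732,-.0223,0]; bx=q[...,0]*np.cos(yw)+q[...,1]*np.sin(yw); by=-q[...,0]*np.sin(yw)+q[...,1]*np.cos(yw)
m=(bx>-.17)&(bx<-.125)&(abs(by)<.05)&(z>.035)&(z<.055); print("bar",m.sum(),np.nanmedian(bx[m]) if m.any() else 0)
m=(bx>-.12)&(bx<-.08)&(abs(by)<.07)&(z>.058)&(z<.069); print("flange top",m.sum(),np.nanpercentile(bx[m],[5,50,95]) if m.any() else 0)
E
```

```text
time: 19.25
tool_pos: [0.5413, -0.0314, 0.2]
ee_rot: [-3.14, 0.268, -3.097]
wrist_force: [0.1, -0.3, -0.4]
width: 0.0003
finger_force: 0.0
time: 19.75
tool_pos: [0.5382, -0.0315, 0.1975]
ee_rot: [-3.141, 0.634, -3.099]
wrist_force: [0.9, 0.4, 0.4]
width: -0.0
finger_force: 0.0
t 19.75 tcp [ 0.5382 -0.0315  0.1975] yaw [-179.98   36.34 -177.54] F [0.9 0.4 0.4] w -0.0 ff 0.0
turn [-0.17  0.34 -0.2 ] shift now-axes [-0.0379  0.0454  0.0831] final-axes [-0.0385  0.045   0.083 ]
bar 88 -0.1415697767573123
flange top 160 [-0.09714044 -0.09062491 -0.08428778]
```

```bash
python3 -m crank '[[1,[-0.013,0.015,0.027],[0,0.3,0]],[1,[-0.013,0.015,0.027],[0,0,0]],[1,[-0.013,0.015,0.027],[0,0,0]],[1,[0,0,0],[0,0,0]],[1,[0,0,0],[0,0,0]]]'
python3 d.py .663 .0195 .088 182.7 36
```

```text
time: 20.3
tool_pos: [0.6173, 0.0177, 0.155]
ee_rot: [-3.141, 0.628, -3.096]
wrist_force: [0.4, 0.4, 0.7]
width: 0.0002
finger_force: 0.0
t 20.30 tcp [0.6173 0.0177 0.155 ] yaw [-179.98   36.   -177.4 ] F [0.4 0.4 0.7] w 0.0002 ff 0.0
turn [-0.08  0.   -0.08] shift now-axes [ 0.0024 -0.0003  0.0811] final-axes [ 0.0024 -0.0004  0.0811]
```

```bash
python3 -m crank '[[1,[0.0024,0,0.03],[0,0,0]],[1,[0,0,0.03],[0,0,0]],[1,[0,0,0.012],[0,0,0]],[1,[0,0,0],[0,0,0]],[1,[0,0,0],[0,0,0]]]'
python3 d.py .663 .0195 .088 182.7 36
```

```text
time: 20.8
tool_pos: [0.6562, 0.0185, 0.0961]
ee_rot: [-3.141, 0.63, -3.098]
wrist_force: [0.2, -0.1, -0.1]
width: 0.0004
finger_force: 0.0
t 20.80 tcp [0.6562 0.0185 0.0961] yaw [-179.98   36.11 -177.52] F [ 0.2 -0.1 -0.1] w 0.0004 ff 0.0
turn [-0.15  0.11 -0.18] shift now-axes [-0.0007  0.0007  0.0106] final-axes [-0.0008  0.0007  0.0106]
```

```bash
python3 -m crank '[[1,[0,0,0.003],[0,0,0]],[1,[0,0,0.003],[0,0,0]],[1,[0,0,0.002],[0,0,0]],[1,[0,0,0],[0,0,0]]]'
python3 -m crank '[[1,[0,0,0.001],[0,0,0]],[1,[0,0,0],[0,0,0]]]'
python3 -m crank '[[1,[0,0,0.001],[0,0,0]],[1,[0,0,0],[0,0,0]]]'
python3 d.py .663 .0195 .088 182.7 36
```

```text
time: 21.2
tool_pos: [0.6602, 0.0192, 0.0879]
ee_rot: [3.141, 0.628, -3.098]
wrist_force: [0.1, 0.9, -1.2]
width: 0.0005
finger_force: 0.0
time: 21.4
tool_pos: [0.6608, 0.0192, 0.087]
ee_rot: [3.141, 0.628, -3.098]
wrist_force: [0.4, 0.4, -0.1]
width: 0.0004
finger_force: 0.0
time: 21.6
tool_pos: [0.6614, 0.0192, 0.0861]
ee_rot: [3.141, 0.628, -3.098]
wrist_force: [-0.2, 0.8, 0.6]
width: 0.0003
finger_force: 0.0
t 21.60 tcp [0.6614 0.0192 0.0861] yaw [ 179.99   35.99 -177.51] F [-0.2  0.8  0.6] w 0.0003 ff 0.0
turn [-0.12 -0.01 -0.17] shift now-axes [-0.0024  0.0002 -0.0006] final-axes [-0.0024  0.0002 -0.0006]
```

```bash
python3 -m crank '[[1,[-0.001,0,0.001],[0,0,0]],[1,[0,0,0],[0,0,0]]]'
python3 -m crank '[[1,[0,0,0.001],[0,0,0]],[1,[0,0,0],[0,0,0]]]'
python3 d.py .663 .0195 .088 182.7 36
```

```text
time: 21.8
tool_pos: [0.6626, 0.0193, 0.0858]
ee_rot: [3.141, 0.627, -3.098]
wrist_force: [-3.3, 0.4, 2.0]
width: 0.0002
finger_force: 1.3
time: 22.0
tool_pos: [0.6628, 0.0193, 0.0856]
ee_rot: [-3.141, 0.627, -3.098]
wrist_force: [-7.1, -1.3, 5.9]
width: 0.0004
finger_force: 4.4
t 22.00 tcp [0.6628 0.0193 0.0856] yaw [-179.99   35.94 -177.49] F [-7.1 -1.3  5.9] w 0.0004 ff 4.4
turn [-0.12 -0.06 -0.15] shift now-axes [-0.0015  0.0002 -0.0019] final-axes [-0.0016  0.0002 -0.0019]
```

That is 8.9 N along the normal, a firm press. I'll hold it for half a second, then retract.

```bash
python3 -m crank '[[1,[0,0,0.0003],[0,0,0]],[1,[0,0,0],[0,0,0]],[1,[0,0,0],[0,0,0]],[1,[0,0,0],[0,0,0]],[1,[0,0,0],[0,0,0]]]'
python3 -m crank '[[1,[0,0,-0.01],[0,0,0]],[1,[0,0,-0.03],[0,0,0]],[1,[0,0,-0.02],[0,0,0]],[1,[0,-0.036,0],[0,0,0]],[1,[0,-0.036,0],[0,0,0]],[1,[0,-0.035,0],[0,0,0]],[1,[0,0,0],[0,0,0]],[1,[0,0,0],[0,0,0]]]'
python3 d.py .668 -.0874 .0855 182.7 36
```

```text
time: 22.5
tool_pos: [0.6629, 0.0193, 0.0856]
ee_rot: [-3.141, 0.627, -3.098]
wrist_force: [-10.4, -0.5, 6.7]
width: 0.0007
finger_force: 5.6
time: 23.3
tool_pos: [0.633, -0.0899, 0.1339]
ee_rot: [3.141, 0.629, -3.1]
wrist_force: [-1.0, 1.3, 0.9]
width: 0.0004
finger_force: 0.0
t 23.30 tcp [ 0.633  -0.0899  0.1339] yaw [ 179.97   36.03 -177.64] F [-1.   1.3  0.9] w 0.0004 ff 0.0
turn [-0.17  0.03 -0.27] shift now-axes [0.0001 0.0011 0.0598] final-axes [0.0001 0.0009 0.0598]
```

```bash
python3 -m crank '[[1,[0,0.001,0.03],[0,0,0]],[1,[0,0,0.02],[0,0,0]],[1,[0,0,0.004],[0,0,0]],[1,[0,0,0],[0,0,0]],[1,[0,0,0],[0,0,0]]]'
python3 d.py .668 -.0874 .0855 182.7 36
python3 -m crank '[[1,[0,0,0.0015],[0,0,0]],[1,[0,0,0.0015],[0,0,0]],[1,[0,0,0],[0,0,0]]]'
python3 d.py .668 -.0874 .0855 182.7 36
```

```text
time: 23.8
tool_pos: [0.6649, -0.0861, 0.0909]
ee_rot: [-3.141, 0.63, -3.097]
wrist_force: [0.3, -0.1, 0.2]
width: 0.0005
finger_force: 0.0
t 23.80 tcp [ 0.6649 -0.0861  0.0909] yaw [-179.98   36.07 -177.44] F [ 0.3 -0.1  0.2] w 0.0005 ff 0.0
turn [-0.1   0.07 -0.11] shift now-axes [ 0.0007 -0.0015  0.0061] final-axes [ 0.0007 -0.0015  0.0061]
time: 24.1
tool_pos: [0.6665, -0.0868, 0.088]
ee_rot: [-3.141, 0.629, -3.098]
wrist_force: [-0.6, 0.4, -0.3]
width: 0.0006
finger_force: 0.0
t 24.10 tcp [ 0.6665 -0.0868  0.088 ] yaw [-179.99   36.05 -177.51] F [-0.6  0.4 -0.3] w 0.0006 ff 0.0
turn [-0.14  0.05 -0.17] shift now-axes [ 0.0003 -0.0007  0.0029] final-axes [ 0.0003 -0.0007  0.0029]
```

```bash
python3 -m crank '[[1,[0,0,0.0015],[0,0,0]],[1,[0,0,0.001],[0,0,0]],[1,[0,0,0],[0,0,0]]]'
python3 -m crank '[[1,[0,0,0.001],[0,0,0]],[1,[0,0,0],[0,0,0]]]'
python3 d.py .668 -.0874 .0855 182.7 36
```

```text
time: 24.4
tool_pos: [0.6678, -0.0868, 0.0864]
ee_rot: [-3.141, 0.629, -3.098]
wrist_force: [-6.2, -0.3, 5.4]
width: 0.0009
finger_force: 4.1
time: 24.6
tool_pos: [0.6679, -0.0868, 0.0863]
ee_rot: [-3.141, 0.628, -3.097]
wrist_force: [-14.1, 0.5, 9.9]
width: 0.0004
finger_force: 8.5
t 24.60 tcp [ 0.6679 -0.0868  0.0863] yaw [-179.95   35.99 -177.44] F [-14.1   0.5   9.9] w 0.0004 ff 8.5
turn [-0.13 -0.01 -0.11] shift now-axes [ 0.0004 -0.0006  0.0007] final-axes [ 0.0004 -0.0006  0.0007]
```

```bash
python3 -m crank '[[1,[0,0,-0.0006],[0,0,0]],[1,[0,0,0],[0,0,0]],[1,[0,0,0],[0,0,0]],[1,[0,0,0],[0,0,0]]]'
python3 -m crank '[[1,[0,0,0],[0,0,0]],[1,[0,0,0],[0,0,0]],[1,[0,0,0],[0,0,0]],[1,[0,0,0],[0,0,0]],[1,[0,0,0],[0,0,0]],[1,[0,0,0],[0,0,0]],[1,[0,0,0],[0,0,0]],[1,[0,0,0],[0,0,0]]]'
python3 -m crank '[[1,[0,0,-0.01],[0,0,0]],[1,[0,0,-0.03],[0,0,0]],[1,[0,0,-0.04],[0,0,0]],[1,[0,0,-0.04],[0,0,0]],[1,[0,0,0],[0,0,0]],[1,[0,0,0],[0,0,0]]]'
python3 - <<'E'
from h import *
s,P=cloud("side"); z=P[...,2]
yw=np.radians(2.7); q=P-[.732,-.0223,0]; bx=q[...,0]*np.cos(yw)+q[...,1]*np.sin(yw); by=-q[...,0]*np.sin(yw)+q[...,1]*np.cos(yw)
m=(bx>-.17)&(bx<-.125)&(abs(by)<.05)&(z>.035)&(z<.055); print("bar",m.sum(),np.nanmedian(bx[m]) if m.any() else 0)
E
```

```text
time: 25.0
tool_pos: [0.6678, -0.0868, 0.0864]
ee_rot: [-3.141, 0.629, -3.097]
wrist_force: [-9.1, 0.4, 8.3]
width: 0.001
finger_force: 5.8
time: 25.8
tool_pos: [0.6678, -0.0868, 0.0863]
ee_rot: [-3.141, 0.629, -3.097]
wrist_force: [-8.4, 0.4, 7.5]
width: 0.0007
finger_force: 5.8
time: 26.4
tool_pos: [0.5978, -0.09, 0.1837]
ee_rot: [-3.14, 0.631, -3.098]
wrist_force: [0.2, 0.7, 0.6]
width: 0.0006
finger_force: 0.0
bar 89 -0.14170273193975855
```

The start key was held for about 1.4 s at roughly 11–16 N, the drawer is still home, and the tool is clear. Handing in.

```bash
python3 -c "from bench import robot; print(robot.close_job())"
```

```text
the job is handed in; nothing more can be done
None
```

I handed the job in at about 26 s: the small board is in the nest with the drawer home, the two-dot key was held at about 9–11 N for 0.6 s, and the start key at about 11 N for 1.4 s after a brief 16 N peak; no verdict was returned.

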